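Close up the sample-cup carrying case

TASK

Make the open sample case ready to be carried: push the upright orange hold-down plate over until it lies flat above the capped cups, and only then swing the white lid over it and push it fully shut, without letting it slam. Do it by pushing with the fingers: pick nothing up, do not shove the case out of its place, and leave the cups and the dispenser bottle as they stand. Finish with the hand clear of everything.

Things in the scene. Friction and masses are not known exactly. Their poses are not given: they have to be found in the camera images.
- case: Grey-blue case, white rim, 210 (its x) by 170 mm (its y), rim 92 mm up, walls 7 mm. Loose, 3.6 kg in all: a few newtons do not move it. Origin: centre of underside, z up. Plate hinged inside its right (-y) wall, lid on its left (+y) wall, both axes parallel to its x. Bail handles 27 mm out from the x end walls, half-way up. Two open draw latches on the right wall: not part of the job.
- plate (a joint): Angle of the orange hold-down plate, rad: 0 = flat inside the rim, 2.5 mm above the cup caps (stop), 1.57 = upright, more = leaning outward (to -y); stop 1.9. Starts at 1.4 to 1.8. A friction hinge keeps it at any angle; 1 to 3 N at the free edge moves it. 190 mm along the hinge, 146 mm hinge to free edge, 5 mm thick; grey pads on the side that turns down. While up it blocks the lid.
- plate_hinge (a point): Middle of the plate's hinge axis, mid-thickness of the plate: case x 0, y -74.5 mm, z 89 mm. Its axes turn with the plate: y from hinge to free edge, z normal to the plate, up when flat (out of the case's right side when upright).
- plate_edge (a point): Middle of the plate's free edge, 148 mm from the hinge axis, mid-thickness.
- lid (a joint): Angle of the white lid, rad: 0 = shut on the rim (stop), 1.57 = upright, more = leaning outward (to +y); stop 2.05. Starts at 1.5 to 1.95. A stiff friction hinge keeps it at any angle, so it does not fall shut; 1 to 5 N at the free edge moves it. Shallow shell, 210 mm along the hinge, 170 mm hinge side to free edge, 24 mm deep, hollow side towards the case, grey panel outside.
- lid_hinge (a point): Middle of the lid's hinge axis: case x 0, y +87 mm, z 92 mm. Its axes turn with the lid: -y from hinge to free edge, z normal to the cover panel, up when shut (away from the case, to its left, when upright). The outer face lies 24 mm along this z from the axis.
- lid_edge (a point): Middle of the lid's free edge at the outer face: 172 mm along -y and 24 mm along z from the hinge axis in the lid's axes. When the lid is shut this point is 116 mm above the bench.
- cup0: White capped sample cup, loose, 30 mm diameter, cap 35 mm, 78 mm tall, 60 g, standing upright in a hole of the case's black rack plate; its foot is 6 mm and its cap top 84 mm above the bench. Origin: centre of its underside. Stays where it is.
- cup1: White capped sample cup, loose, 30 mm diameter, cap 35 mm, 78 mm tall, 60 g, standing upright in a hole of the case's black rack plate; its foot is 6 mm and its cap top 84 mm above the bench. Origin: centre of its underside. Stays where it is.
- cup2: White capped sample cup, loose, 30 mm diameter, cap 35 mm, 78 mm tall, 60 g, standing upright in a hole of the case's black rack plate; its foot is 6 mm and its cap top 84 mm above the bench. Origin: centre of its underside. Stays where it is.
- cup3: White capped sample cup, loose, 30 mm diameter, cap 35 mm, 78 mm tall, 60 g, standing upright in a hole of the case's black rack plate; its foot is 6 mm and its cap top 84 mm above the bench. Origin: centre of its underside. Stays where it is.
- cup4: White capped sample cup, loose, 30 mm diameter, cap 35 mm, 78 mm tall, 60 g, standing upright in a hole of the case's black rack plate; its foot is 6 mm and its cap top 84 mm above the bench. Origin: centre of its underside. Stays where it is.
- cup5: White capped sample cup, loose, 30 mm diameter, cap 35 mm, 78 mm tall, 60 g, standing upright in a hole of the case's black rack plate; its foot is 6 mm and its cap top 84 mm above the bench. Origin: centre of its underside. Stays where it is.
- spare0: White capped sample cup, loose, cap 35 mm, 78 mm tall, 60 g, standing on the bench to the right (-y) of the case. Origin: centre of its underside. Not part of the job: leave it standing.
- spare1: White capped sample cup, loose, cap 35 mm, 78 mm tall, 60 g, standing on the bench to the right (-y) of the case. Origin: centre of its underside. Not part of the job: leave it standing.
- dispenser: Amber glass bottle with a bottle-top dispenser, loose, 80 mm diameter, 246 mm tall, 0.7 kg, standing on the bench to the left (+y) of the case; its spout reaches 70 mm out along its -x. Origin: centre of its underside. Not part of the job: leave it standing.
Not all that is in view belongs to the job. Leave any purple or turquoise look-alike of the cup0 alone. Leave any purple look-alike of the cup2 alone.

How it is judged:
By the outcome, as a careful person would: the job done as asked, in the order asked, and still so for the second after the job is handed in, with the robot touching nothing.
It also fails if it takes over 51 s, if anything falls off the work surface, if the arm or the gripper's body presses on something with over 40 N, if the wrist force passes 120 N, or if a joint passes its speed limit or range.

ROBOT

A 6-joint arm with a two-finger parallel gripper is mounted at the origin on the work surface. World frame = base frame: x ahead of the robot, y to its left, z up, the work surface at z = 0. Lengths are in m, angles in rad, forces in N, time in s.
With the tool pointing down it reaches from about 0.375 to 0.9 m from the base axis. Payload 3.1 kg.
Tool frame: the origin (TCP) lies on the centre line of the jaws, within the pads' length; the fingertips stand robot.nose_length ahead of it and the grasp point (between the pads) lies 6 mm ahead of it (robot.nose_length is the distance from the TCP to the fingertips, in m); z points along the fingers, y is the line along which they close (so a half turn about z gives the same grasp; the last joint's range is limited). The gripper opens to 87 mm and grips with 3 to 60 N. Pads are 19 mm wide; open, the fingers measure 117 mm over their backs; the gripper's body (75 mm by 190 mm) begins 51 mm behind the grasp point.
Start: joints at [-1.468, 0.527, 1.433, -0, 1.181, -0.178], TCP at [0.173, -0.6, 0.248] pointing down, gripper open.
Joint ranges: [-3.08, 3.08], [-0.75, 2.2], [0.22, 2.44], [-1.43, 4.57], [0, 2.65], [-2.85, 2.85]. Speed limits (rad/s): [2.79, 2.79, 3.14, 3.14, 3.14, 3.14].

INTERFACE

Orientations are given as a unit quaternion [x, y, z, w].
In Python, from rig import robot gives the robot as it stands.
- The arm moves only by the shell command python3 -m crank 'ROWS' [FORCE]. ROWS is JSON, one flat list of numbers, 7 for each row, row after row: the shift along the tool's x, y, z in mm, then the turn, a rotation vector about the tool's x, y, z in degrees, then the closure in counts, from 0 (fully open) to 255 (shut). In form: [x, y, z, ax, ay, az, fingers, x, y, z, ax, ay, az, fingers, ...]. A call has exactly 5 rows; each row is the pose to reach, as a shift and turn from the pose commanded when the call began, along the tool's axes at that moment; what a row does not reach only later rows make up. A row lasts 1/12 s, in which the tool goes at most 41.7 mm and 7.16 degrees, less where a joint would pass 70% of its speed; a pose out of reach is approached as far as the arm can. A call with a gripper value outside its range is refused whole. The fingers move at their own pace and stop on an object; FORCE is the grip in N (left out, the last holds). Time passes only in rows, so rows that repeat a pose let the fingers close, or fill a call up. It gives the time, the measured TCP pose, the force, the opening and the grip force at its end, in the units of the state.
- robot.get_obs(): the state, without advancing time (a new reading comes with each control period).
- robot.camera(name): name is "side" or "top"; returns a dict with "pixels" (420x560x3 uint8, red, green, blue), "intrinsics" (3x3 intrinsics, pixels), "extrinsics" (4x4, takes a point from camera to world coordinates). Camera axes: x right, y down, z forward; pixel columns grow to the right and rows downward; lengths in m; the calibration is good to about 2 mm. A picture is of the moment at which its call begins. There is no depth.
- robot.hand_in(): hands the job in; it is judged then, once.
The state is a dict: "time": time; "q": joint angles; "joint_velocities": joint speeds; "joint_torque": joint torques, N m; "position": TCP position; "tool_rot": TCP orientation; "ft_force": force on the tool from outside, world axes, zero at the start; "moment": the same for the moment, N m; "grip_width": finger opening in m; "grip_force": force on a finger pad.
Only numpy, scipy, OpenCV 4.12 (cv2) and the standard library are available. Lean on these libraries where they do the work, as an engineer would, in place of code of your own. Each camera call takes 0.05 s, during which the arm holds its last target. There are 200 camera calls.

## Working session

There is one attempt and no reset: what is moved stays moved. The work goes in short steps, Python scripts to look and compute and a shell command to move; the robot and the scene stay as the last step left them, time stands still between calls to the robot, and variables do not carry over. Pictures are saved under pics/ and viewed, at most 10 in all, crops included, and the job is handed in when it is done.

```bash
ls; mkdir -p pics; python3 - <<'E'
from rig import robot
import cv2,numpy as np
np.set_printoptions(precision=4,suppress=True)
for n in("side","top"):
    c=robot.camera(n);cv2.imwrite(f"pics/{n}0.png",c["pixels"][:,:,::-1]);print(n,c["intrinsics"],c["extrinsics"])
o=robot.get_obs();print(o["time"],o["position"],o["tool_rot"],robot.nose_length)
E
```

```text
pics
side [[388.7817   0.     282.5516]
 [  0.     388.7817 209.2079]
 [  0.       0.       1.    ]] [[ 0.9516 -0.1668  0.2579  0.3241]
 [-0.307  -0.5436  0.7812 -0.6664]
 [ 0.0099 -0.8226 -0.5686  0.6262]
 [ 0.      0.      0.      1.    ]]
top [[511.1689   0.     275.1177]
 [  0.     511.1689 214.0645]
 [  0.       0.       1.    ]] [[-0.0232 -0.9962  0.0839  0.4961]
 [-0.9996  0.0216 -0.0196  0.0833]
 [ 0.0177 -0.0843 -0.9963  1.186 ]
 [ 0.      0.      0.      1.    ]]
0.1 [ 0.1732 -0.5999  0.2467] [ 0.9902  0.14    0.     -0.001 ] 0.025
```

View pics/side0.png

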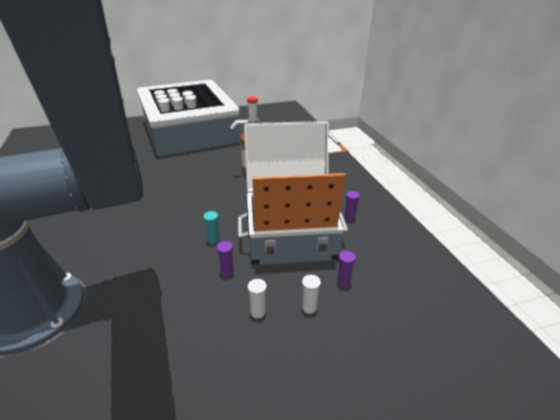

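View pics/top0.png

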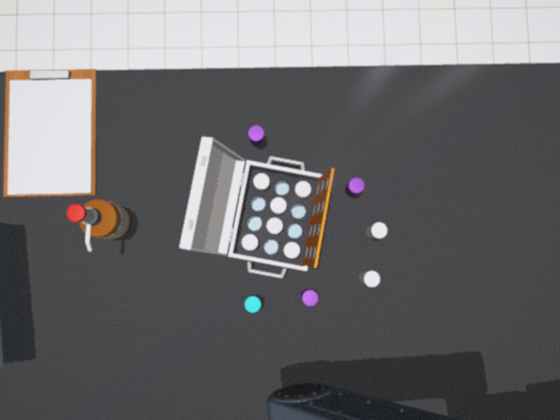

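The side view shows the case at about (295,225), with the plate upright (orange, 255-345 x 175-232) and the lid open behind it. The top view shows the case rim at about (230-330, 160-270), the plate edge on the line (333,170)-(317,267), and the lid outer edge at (205,140)-(183,248). The dispenser is at (100,218), with spares at (379,230) and (372,279).

```bash
cat > h.py <<'E'
from rig import robot
import cv2,numpy as np
np.set_printoptions(precision=4,suppress=True)
def ray(c,u,v):
    d=np.linalg.inv(c["intrinsics"])@[u,v,1];E=c["extrinsics"];return E[:3,3],E[:3,:3]@d
def onz(c,u,v,z):
    o,d=ray(c,u,v);return o+d*(z-o[2])/d[2]
def proj(c,p):
    E=c["extrinsics"];q=E[:3,:3].T@(np.asarray(p)-E[:3,3]);q=c["intrinsics"]@q;return q[:2]/q[2]
E
python3 - <<'E'
from h import *
t=cv2.imread("pics/top0.png");s=cv2.imread("pics/side0.png")
a=cv2.resize(t[125:285,170:345],None,fx=4,fy=3.75*1.0,interpolation=cv2.INTER_CUBIC)
cv2.imwrite("pics/tc.png",cv2.resize(t[130:280,170:345],None,fx=4,fy=4,interpolation=cv2.INTER_CUBIC))
cv2.imwrite("pics/sc.png",cv2.resize(s[110:270,230:365],None,fx=3.7,fy=3.7,interpolation=cv2.INTER_CUBIC))
E
```

```text
(no output)
```

View pics/tc.png

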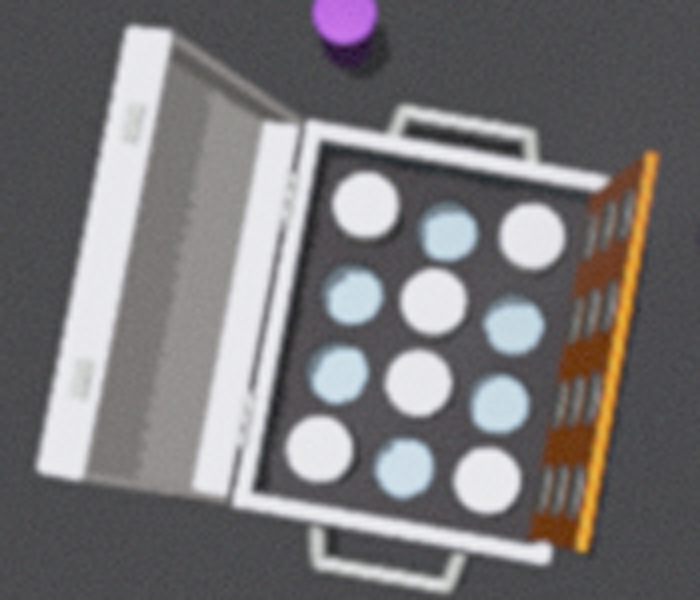

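View pics/sc.png

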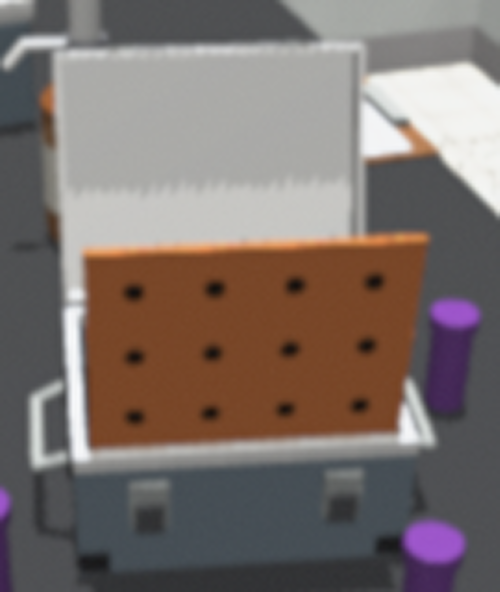

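Top crop: rim corners at image (247.5,160.5), (228.8,255.8) and (307.5,270). The plate's free edge runs (333,168)-(315.8,267.5), the lid's free outer edge (202,137)-(179.5,248). Side crop: lid top corners at image (244.9,123.5) and (327.8,122.2), plate top corners at (253,178) and (345.5,174).

```bash
cat >> h.py <<'E'
T=robot.camera
def tri(ct,a,cs,b):
    o1,d1=ray(ct,*a);o2,d2=ray(cs,*b);A=np.c_[d1,-d2];s=np.linalg.lstsq(A,o2-o1,rcond=None)[0]
    p,q=o1+d1*s[0],o2+d2*s[1];return (p+q)/2,np.linalg.norm(p-q)
E
python3 - <<'E'
from h import *
t=robot.camera("top");s=robot.camera("side")
fl,nl,nr=[onz(t,u,v,.092) for u,v in((247.5,160.5),(228.8,255.8),(307.5,270))]
print(fl,nl,nr,np.linalg.norm(fl-nl),np.linalg.norm(nr-nl))
ex=(fl-nl)/np.linalg.norm(fl-nl);ey=(nl-nr)/np.linalg.norm(nl-nr)
print("yaw",np.degrees([np.arctan2(ex[1],ex[0]),np.arctan2(-ey[0],ey[1])]))
c=(fl+nr)/2;print("centre",c)
yaw=np.arctan2(*(ex+np.array([ey[1],-ey[0],0]))[[1,0]]);R=np.array([[np.cos(yaw),-np.sin(yaw)],[np.sin(yaw),np.cos(yaw)]])
for n,a,b in(("plate far",(333.2,168),(345.5,174)),("plate near",(315.8,267.5),(253,178)),("lid far",(202,137),(327.8,122.2)),("lid near",(179.5,248),(244.9,123.5))):
    p,e=tri(t,a,s,b);q=R.T@(p-c)[:2];print(n,p,"res",e,"case xy",q,p[2])
for n,a,z in(("sp0",(379,230),.078),("sp1",(372,279),.078),("pur1",(356,186),.078),("pur2",(310,298),.078),("turq",(252,304),.078),("purfar",(256,133),.078),("disp top",(76,213),.246),("spout",(89,247),.22)):
    p=onz(t,*a,z);print(n,p,R.T@(p-c)[:2])
E
```

```text
[0.7059 0.1189 0.092 ] [0.5012 0.1625 0.092 ] [ 0.4672 -0.0044  0.092 ] 0.20930981302586268 0.17037245204007406
yaw [-12.0299 -11.5222]
centre [0.5865 0.0573 0.092 ]
plate far [ 0.6618 -0.0472  0.2357] res 0.002007323623904431 case xy [ 0.095  -0.0869] 0.23565388511880192
plate near [ 0.4768 -0.0087  0.2362] res 0.0032387989447579812 case xy [-0.094 -0.087] 0.2361807324307262
lid far [0.7255 0.1971 0.2444] res 0.005573238156365357 case xy [0.1075 0.1653] 0.24441853046637696
lid near [0.519  0.2403 0.2483] res 0.004740495460655836 case xy [-0.1034  0.1654] 0.24832821127153232
sp0 [ 0.5497 -0.1639  0.078 ] [ 0.0091 -0.224 ]
sp1 [ 0.4442 -0.1444  0.078 ] [-0.0982 -0.2265]
pur1 [ 0.6473 -0.1172  0.078 ] [ 0.0951 -0.1584]
pur2 [ 0.4069 -0.0092  0.078 ] [-0.1623 -0.1017]
turq [0.3972 0.1155 0.078 ] [-0.1972  0.0184]
purfar [0.7696 0.0995 0.078 ] [0.1706 0.0787]
disp top [0.5851 0.4298 0.246 ] [-0.0774  0.3645]
spout [0.5231 0.4146 0.22  ] [-0.135   0.3369]
```

```bash
cat >> h.py <<'E'
from scipy.spatial.transform import Rotation as Ro
C=np.array([.5865,.0573]);YAW=np.radians(-11.78)
Rc=np.array([[np.cos(YAW),-np.sin(YAW)],[np.sin(YAW),np.cos(YAW)]])
def tip():
    "fingertip centre in case axes (mm), force, time"
    o=robot.get_obs();R=Ro.from_quat(o["tool_rot"]).as_matrix();p=o["position"]+R[:,2]*robot.nose_length
    f=o["ft_force"];print("t",round(o["time"],2),"tip case mm",np.r_[Rc.T@(p[:2]-C),p[2]]*1e3,"F case",np.r_[Rc.T@f[:2],f[2]],"q",np.array(o["q"]))
def need(x,y,z):
    "shift (mm) and turn (deg) in tool axes to bring fingertip to case x,y,z mm, tool down, tool y = case x"
    o=robot.get_obs();R=Ro.from_quat(o["tool_rot"]).as_matrix()
    X=np.r_[-np.sin(YAW),np.cos(YAW),0];Y=np.r_[np.cos(YAW),np.sin(YAW),0];G=np.c_[X,Y,[0,0,-1]]
    P=np.r_[C+Rc@np.array([x,y])/1e3,z/1e3]-G[:,2]*robot.nose_length
    print("shift",R.T@(P-o["position"])*1e3,"turn",np.degrees(Ro.from_matrix(R.T@G).as_rotvec()))
E
python3 -m crank '[26,-20,-14,0,0,-6,0, 52,-40,-28,0,0,-12,0, 78,-60,-42,0,0,-18,0, 104,-80,-56,0,0,-24,0, 130,-100,-70,0,0,-30,0]'
python3 -c "
from h import *
tip();need(0,-130,290)"
```

```text
time: 0.62
position: [0.271, -0.4669, 0.3179]
tool_rot: [0.919, 0.394, 0.0, -0.0]
ft_force: [-0.2, -0.8, 0.1]
grip_width: 0.0873
grip_force: 0.0
t 0.62 tip case mm [-201.887  -577.5519  292.8584] F case [-0.0289 -0.8049  0.1216] q [-1.2521  0.3336  1.557   0.0001  1.2517 -0.4904]
shift [486.692  -64.8384   3.1316] turn [ -0.0261  -0.0365 -31.8668]
```

```bash

python3 -m crank '[36,-5,0,0,0,-6.4,0, 72,-10,0,0,0,-12.8,0, 108,-15,0,0,0,-19.2,0, 144,-20,0,0,0,-25.6,0, 180,-24,0,0,0,-31.9,0]' >/dev/null
python3 -c "
from h import *
tip();need(0,-130,290)"
```

```text
t 1.03 tip case mm [-126.5513 -412.0557  292.5926] F case [0.5421 0.7071 0.0993] q [-0.9281  0.2679  1.658   0.0001  1.2159 -0.7236]
shift [281.922  126.8555   2.6307] turn [-0.0043 -0.0097  0.0622]
```

```bash

python3 -m crank '[33,14,0,0,0,0,0, 66,28,0,0,0,0,0, 98,43,0,0,0,0,0, 132,58,0,0,0,0,0, 165,73,0,0,0,0,0]' >/dev/null
python3 -m crank '[30,14,0,0,0,0,0, 60,28,0,0,0,0,0, 90,42,20,0,0,0,0, 110,54,50,0,0,0,0, 117,54,75,0,0,0,0]' 
python3 - <<'E'
from h import *
tip();need(0,-130,215)
t=robot.camera("side");cv2.imwrite("pics/s1.png",t["pixels"][:,:,::-1])
E
```

```text
time: 1.87
position: [0.5636, -0.0701, 0.2418]
tool_rot: [0.776, 0.63, 0.002, 0.001]
ft_force: [0.0, -0.2, -0.7]
grip_width: 0.0871
grip_force: 0.0
t 1.87 tip case mm [   3.7231 -129.327   216.8496] F case [ 0.0731 -0.1605 -0.7005] q [-0.321   0.4561  1.587   0.0014  1.0948 -0.1151]
shift [-0.657  -3.6326  1.8347] turn [ 0.2225 -0.0479 -0.0533]
```

View pics/s1.png

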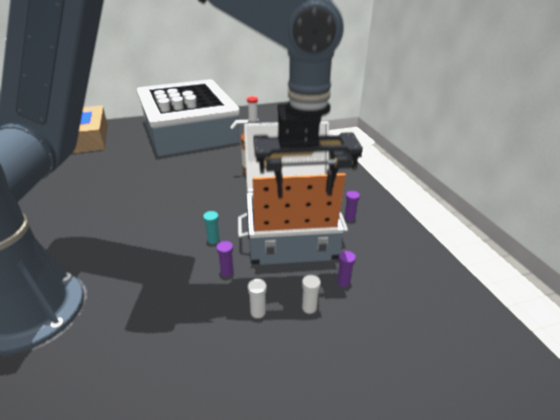

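The two fingers stand in front of the plate's upper half, at image (280,185) and (335,185), with nothing else near them. Starting the plate push.

```bash

python3 -m crank '[12,0,5,0,0,0,0, 24,0,9,0,0,0,0, 34,0,11,0,0,0,0, 44,0,11,0,0,0,0, 53,0,12,0,0,0,0]' | grep ft
python3 -c "
from h import *
tip()"
python3 -m crank '[10,0,0,0,0,0,0, 21,0,3,0,0,0,0, 32,0,6,0,0,0,0, 43,0,11,0,0,0,0, 53,0,16,0,0,0,0]' |grep ft
python3 -c "
from h import *
tip()"
```

```text
ft_force: [-0.9, -1.2, 0.3]
t 2.33 tip case mm [  2.3148 -79.0396 207.045 ] F case [-0.6788 -1.3776  0.3052] q [-0.2305  0.4752  1.5839 -0.0007  1.0799 -0.0205]
ft_force: [-0.2, -0.7, 1.7]
t 2.75 tip case mm [  2.1496 -25.0481 189.3626] F case [-0.0698 -0.6835  1.6904] q [-0.1359  0.5125  1.572   0.0005  1.0561  0.0734]
```

```bash

python3 -m crank '[9,0,7,0,0,0,0, 18,0,14,0,0,0,0, 26,0,22,0,0,0,0, 33,0,31,0,0,0,0, 39,0,41,0,0,0,0]' | grep ft
python3 -m crank '[6,0,10,0,0,0,0, 10,0,20,0,0,0,0, 13,0,31,0,0,0,0, 15,0,40,0,0,0,0, 16,0,45,0,0,0,0]' |grep ft
python3 -c "
from h import *
tip()"
python3 -m crank '[0,0,3,0,0,0,0, 0,0,5,0,0,0,0, 0,0,7,0,0,0,0, 0,0,9,0,0,0,0, 0,0,9,0,0,0,0]' |grep ft
python3 -c "
from h import *
tip()"
```

```text
ft_force: [0.2, -0.9, -0.0]
ft_force: [0.5, -1.3, -0.3]
t 3.58 tip case mm [  1.3567  28.5105 101.7541] F case [ 0.7258 -1.1903 -0.261 ] q [-0.044   0.6514  1.5974 -0.0001  0.8949  0.1657]
ft_force: [-0.5, -0.0, -0.8]
t 4.0 tip case mm [ 2.2067 28.3486 94.5712] F case [-0.5117 -0.1139 -0.7766] q [-0.0445  0.662   1.6015 -0.0001  0.8778  0.1654]
```

```bash

python3 - <<'E'
from h import *
t=robot.camera("side");cv2.imwrite("pics/s2.png",cv2.resize(t["pixels"][80:300,180:400,::-1],None,fx=2.6,fy=2.6,interpolation=cv2.INTER_CUBIC))
E
```

```text
(no output)
```

View pics/s2.png

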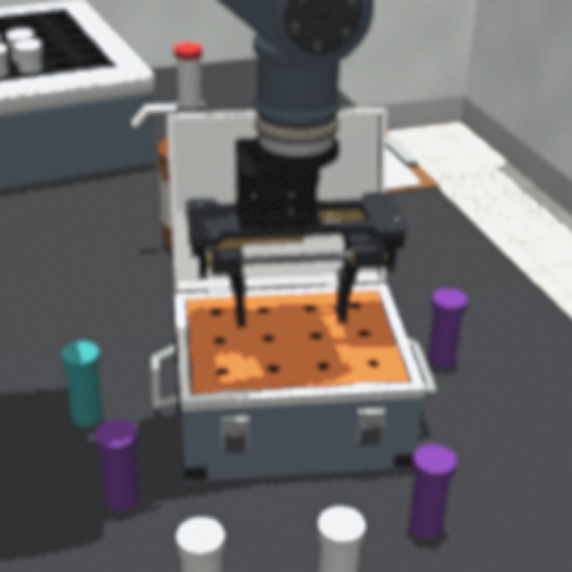

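The plate lies nearly flat inside the rim, with the fingertips on it at crop (240,320) and (345,318). Next I press it gently to the stop.

```bash

python3 -m crank '[0,0,1,0,0,0,0, 0,0,2,0,0,0,0, 0,0,3,0,0,0,0, 0,0,3,0,0,0,0, 0,0,3,0,0,0,0]' |grep ft
python3 -c "
from h import *
tip()"
python3 -m crank '[0,0,1,0,0,0,0, 0,0,2,0,0,0,0, 0,0,2,0,0,0,0, 0,0,2,0,0,0,0, 0,0,2,0,0,0,0]' |grep ft
python3 -c "
from h import *
tip()"
```

```text
ft_force: [0.0, -0.6, 2.3]
t 4.47 tip case mm [ 2.4497 28.5324 91.935 ] F case [ 0.1486 -0.5406  2.2692] q [-0.0443  0.6661  1.6026 -0.0001  0.8722  0.1654]
ft_force: [-3.5, 0.3, 13.4]
t 4.88 tip case mm [ 2.4789 28.5671 91.7682] F case [-3.5327 -0.4193 13.3738] q [-0.0442  0.6662  1.6029 -0.0002  0.8713  0.1654]
```

The plate is on its stop (13 N at z 91.8 mm). Next I rise, cross over the lid, and come down behind it.

```bash

python3 -m crank '[0,0,-30,0,0,0,0, 0,0,-65,0,0,0,0, 0,0,-100,0,0,0,0, 0,0,-135,0,0,0,0, 0,0,-170,0,0,0,0]' |grep ft
python3 -m crank '[5,0,-35,0,0,0,0, 35,0,-45,0,0,0,0, 70,0,-45,0,0,0,0, 105,0,-45,0,0,0,0, 140,0,-45,0,0,0,0]' |grep ft
python3 - <<'E'
from h import *
tip();need(0,197,222)
t=robot.camera("top")
cv2.imwrite("pics/t3.png",t["pixels"][:,:,::-1])
E
```

```text
ft_force: [0.8, -0.4, -0.2]
ft_force: [0.1, -0.2, 0.2]
t 5.72 tip case mm [  2.4485 169.7078 304.8911] F case [ 0.0871 -0.1382  0.2151] q [0.1749 0.507  1.2315 0.0001 1.4026 0.3854]
shift [27.2661 -2.6071 82.8965] turn [ 0.025  -0.0136 -0.28  ]
```

View pics/t3.png

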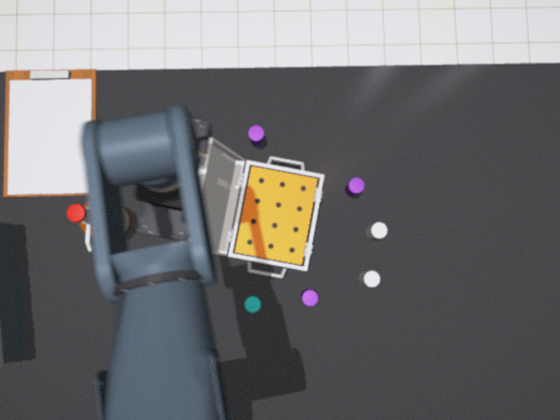

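The plate lies flat in the rim at (275,215), and the lid is still open. The arm is above the bottle at (100,215), well above its height.

```bash

python3 -m crank '[27,-3,0,0,0,0,0, 27,-3,20,0,0,0,0, 27,-3,45,0,0,0,0, 27,-3,70,0,0,0,0, 27,-3,82,0,0,0,0]' |grep ft
python3 - <<'E'
from h import *
tip()
for f in [1.9,1.7,1.57,1.4,1.2,1.0,.8,.6,.4,.3,.2,.1,0]:
    r=130;print(f,87-r*np.cos(f)+24*np.sin(f)+9.5,92+r*np.sin(f)+24*np.cos(f))
print("edge y",[ (f,87-172*np.cos(f)+24*np.sin(f)+9.5) for f in(1.9,1.8,1.7,1.6)])
E
```

```text
ft_force: [-0.8, -0.2, -0.5]
t 6.18 tip case mm [ -2.4982 194.7522 218.5546] F case [-0.6917 -0.3731 -0.4796] q [ 0.213   0.5988  1.3051 -0.0001  1.2443  0.4221]
1.9 161.23884579675337 207.2600617946398
1.7 137.04973970927745 217.82415749572831
1.57 120.3964699179687 222.0190706221961
1.4 98.0550649426917 224.1876763281056
1.2 71.76242998124586 221.8616672831796
1.0 46.45600387253135 214.3584833658619
0.8 23.14467396645704 201.97725284126994
0.6 2.757789423222672 185.21157629918687
0.4 -13.891889004967453 164.7298483561938
0.3 -20.60125862645663 153.34570260498867
0.2 -26.14059118027994 141.34861087154775
0.1 -30.45453948661948 128.8584441307603
0 -33.5 116.0
edge y [(1.9, np.float64(174.81700760502054)), (1.8, np.float64(158.95110342828767)), (1.7, np.float64(142.4612084696895)), (1.6, np.float64(125.5120843088178))]
```

```bash

python3 -m crank '[-9,1,0,0,0,0,0, -18,2,0,0,0,0,0, -27,2,0,0,0,0,0, -36,2,-1,0,0,0,0, -45,2,-1,0,0,0,0]' |grep ft
python3 -c "
from h import *
tip()"
python3 -m crank '[-9,0,0,0,0,0,0, -18,0,-1,0,0,0,0, -27,0,-1,0,0,0,0, -36,0,-2,0,0,0,0, -45,0,-3,0,0,0,0]' |grep ft
python3 -c "
from h import *
tip()"
```

```text
ft_force: [-0.1, 2.9, 2.5]
t 6.6 tip case mm [  3.4101 150.6135 226.5285] F case [-0.7159  2.8199  2.4884] q [0.1464 0.5596 1.3582 0.0011 1.2171 0.356 ]
ft_force: [1.6, 1.6, 0.6]
t 7.02 tip case mm [  1.6348 104.5994 226.6881] F case [1.228  1.9183 0.5765] q [0.0786 0.5297 1.4156 0.0001 1.1957 0.2885]
```

```bash

python3 -m crank '[-8,0,1,0,0,0,0, -17,0,2,0,0,0,0, -26,0,4,0,0,0,0, -34,0,6,0,0,0,0, -43,0,8,0,0,0,0]' |grep ft
python3 -m crank '[-8,0,2,0,0,0,0, -16,0,5,0,0,0,0, -23,0,9,0,0,0,0, -31,0,13,0,0,0,0, -39,0,17,0,0,0,0]' |grep ft
python3 -c "
from h import *
tip()"
python3 -m crank '[-6,0,5,0,0,0,0, -12,0,10,0,0,0,0, -18,0,16,0,0,0,0, -23,0,22,0,0,0,0, -28,0,27,0,0,0,0]' |grep ft
python3 -c "
from h import *
tip()"
```

```text
ft_force: [0.6, 1.7, 1.6]
ft_force: [1.5, 1.1, 0.0]
t 7.85 tip case mm [  0.6493  22.7703 200.7817] F case [1.2341 1.3667 0.0167] q [-0.0536  0.5155  1.5267  0.0001  1.1005  0.156 ]
ft_force: [0.1, 1.1, 1.8]
t 8.27 tip case mm [  0.7396  -5.2113 173.7526] F case [-0.1238  1.0942  1.8362] q [-0.101   0.5383  1.5746 -0.0004  1.0294  0.1089]
```

```bash

python3 -m crank '[-4,0,5,0,0,0,0, -8,0,9,0,0,0,0, -11,0,14,0,0,0,0, -14,0,19,0,0,0,0, -16,0,24,0,0,0,0]' |grep ft
python3 -m crank '[-2,0,5,0,0,0,0, -4,0,10,0,0,0,0, -6,0,14,0,0,0,0, -7,0,18,0,0,0,0, -8,0,21,0,0,0,0]' |grep ft
python3 -c "
from h import *
tip()"
python3 -m crank '[0,0,2,0,0,0,0, -1,0,4,0,0,0,0, -1,0,6,0,0,0,0, -2,0,8,0,0,0,0, -2,0,10,0,0,0,0]' |grep ft
python3 -c "
from h import *
tip()"
```

```text
ft_force: [-0.2, 0.2, 0.9]
ft_force: [0.3, 0.2, 0.4]
t 9.1 tip case mm [  0.9508 -28.6633 129.0864] F case [0.2239 0.2135 0.3873] q [-0.1418  0.5924  1.6267 -0.0002  0.9224  0.0679]
ft_force: [-0.0, -0.0, 2.3]
t 9.52 tip case mm [  0.9746 -30.5616 119.4869] F case [-0.0067 -0.0099  2.2681] q [-0.1451  0.6058  1.6347 -0.0002  0.9007  0.0645]
```

```bash

python3 -m crank '[0,0,1,0,0,0,0, 0,0,2,0,0,0,0, 0,0,3,0,0,0,0, 0,0,4,0,0,0,0, 0,0,4,0,0,0,0]' |grep ft
python3 -m crank '[0,0,0.5,0,0,0,0, 0,0,1,0,0,0,0, 0,0,1.5,0,0,0,0, 0,0,1.5,0,0,0,0, 0,0,1.5,0,0,0,0]' |grep ft
python3 -c "
from h import *
tip()"
```

```text
ft_force: [-1.5, -1.0, 6.0]
ft_force: [-3.0, -0.1, 14.6]
t 10.35 tip case mm [  0.9712 -30.5731 116.3024] F case [-2.8696 -0.6929 14.5674] q [-0.1451  0.6104  1.6372 -0.0004  0.8933  0.0647]
```

The lid is on its stop (14.6 N at z 116.3 mm). Next I lift clear and check.

```bash

python3 -m crank '[0,0,-10,0,0,0,0, 0,0,-30,0,0,0,0, 0,0,-60,0,0,0,0, 0,0,-95,0,0,0,0, 0,0,-130,0,0,0,0]' |grep ft
python3 -m crank '[-30,0,-25,0,0,0,0, -60,0,-40,0,0,0,0, -90,0,-40,0,0,0,0, -120,0,-40,0,0,0,0, -150,0,-40,0,0,0,0]' |grep ft
python3 -m crank '[-20,0,0,0,0,0,0, -30,0,0,0,0,0,0, -30,0,0,0,0,0,0, -30,0,0,0,0,0,0, -30,0,0,0,0,0,0]' |grep ft
python3 - <<'E'
from h import *
tip()
a,b=[robot.camera(n)["pixels"][:,:,::-1] for n in("top","side")]
cv2.imwrite("pics/f.png",np.hstack([a[100:340,50:410],b[90:330,140:400]]))
E
```

```text
ft_force: [0.5, -0.5, 0.4]
ft_force: [0.3, 0.3, -0.8]
ft_force: [0.0, 0.1, -0.3]
t 11.6 tip case mm [  -0.05   -209.1234  283.9169] F case [-0.025   0.1269 -0.3365] q [-0.4635  0.3772  1.5135  0.0009  1.2516 -0.2551]
```

View pics/f.png

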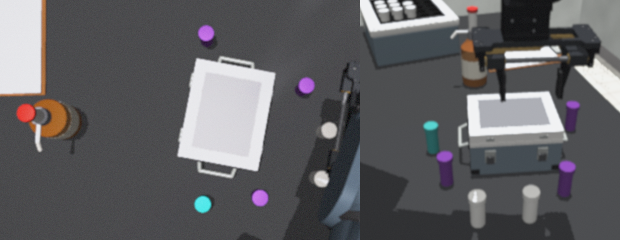

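The lid is shut flat on the rim (crop (228,112) and (515,120)), the bottle and cups are standing where they were, and the hand is clear.

```bash
python3 -c "
from rig import robot
print(robot.hand_in())"
```

```text
the job is handed in; nothing more can be done
None
```

The job is handed in: the plate was pushed flat first, then the lid was swung over slowly and pressed shut onto its stop; the last pictures show the case, loose cups and bottle where they stood, and the hand clear.

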